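# Set ventilation gaps between rail power units with a spacer block

### The arm

A 6-joint arm with a two-finger parallel gripper is mounted at the origin on the work surface. World frame = base frame: x ahead of the robot, y to its left, z up, the work surface at z = 0. Lengths are in m, angles in rad, forces in N, time in s.
With the tool pointing down it reaches from about 0.325 to 0.775 m from the base axis. Payload 9.3 kg.
Tool frame: the origin (TCP) lies midway between the tips of the shut fingers; the grasp point (between the pads) lies 19 mm behind it; z points along the fingers, x is the direction in which the jaws open and shut, and the axes are right-handed (so a half turn about z gives the same grasp; the last joint's range is limited). The gripper opens to 85 mm and grips with 20 to 120 N. Pads are 22 mm wide; open, the fingers measure 114 mm over their backs; the gripper's body (76 mm by 85 mm) begins 54 mm behind the grasp point. The pads swing forward as they close: fully open they stand 13 mm farther back than shut.
Start: joints at [1.105, 0.259, 0.021, 1.334, 0, 1.418], TCP at [0.169, 0.523, 0.231] pointing down, gripper open.
Joint ranges: [-3.04, 3.04], [-0.91, 1.82], [-1.04, 1.36], [-1.92, 1.95], [-1.52, 1.45], [-3.14, 3.14]. Speed limits (rad/s): [2.22, 2.22, 2.79, 3.14, 3.14, 3.14].

### API

Orientations are given as a rotation vector (axis times angle).
In Python, from bench import r, eyes gives the robot as it stands. Calls block until the motion is done:
- r.goto(position, orientation): joint-space move of the TCP to a pose.
- r.movel(position, ori=None, feed=0.15): straight line of the TCP; ori=None keeps the orientation; feed is the mean speed in m/s.
- r.move_j(angles): joint-space move.
- r.grip(opening): finger opening in m; the grip force is fixed at half the most; returns when the fingers have stopped.
- r.pause(seconds).
- r.inverse_kinematics(position, orientation): joint angles nearest the present ones, or None.
- eyes.read_camera(name): name is "scene" or "top" or "wrist"; returns the picture (400x640x3 uint8, blue, green, red); there is no depth.
- eyes.get_calibration(name): a dict with "intrinsics" (3x3 intrinsics, pixels), "R" (3x3) and "t" (3): a world point X has camera coordinates R X + t. Camera axes: x right, y down, z forward; pixel columns grow to the right and rows downward; lengths in m; the calibration is good to about 2 mm. A picture is of the moment at which its call begins: read the wrist's pose just before it. get_calibration takes no time and is no camera call; for the wrist camera it gives the pose at the moment of the call.
A pose or a line that the arm cannot do raises r.MotionError and nothing moves.
- r.hand_in(): hands the job in, once; it reports no verdict.
Readings, each from a call of its own:
- r.current_clock(): time.
- r.current_q(): joint angles.
- r.current_qvel(): joint speeds.
- r.current_tau(): joint torques, N m.
- r.current_tcp_pos(): TCP position.
- r.current_tcp_rot(): TCP orientation.
- r.current_force(): force on the tool from outside, world axes, zero at the start.
- r.current_moment(): the same for the moment, N m.
- r.current_gripper_width(): finger opening in m.
Only numpy, scipy, OpenCV 4.12 (cv2) and the standard library are available. Lean on these libraries where they do the work, as an engineer would, in place of code of your own. Each camera call takes 0.05 s, during which the arm holds its last target. There are 200 camera calls.

### The job

Set equal ventilation gaps between the three power units on the rail with the orange spacer block: stand the block upright on the rail against the fixed unit and slide the first loose unit up until it closes on the block, then step the block to the other side of that unit and slide the last unit up to it in the same way, without shoving the unit already set out of place. Finally take the block out of the row and stand it upright on the bench, clear of the mounting plate; do not disturb the other things on the bench.

Things in the scene. Friction and masses are not known exactly. Their poses are not given: they have to be found in the camera images.
- plate: steel mounting plate, 3 mm thick, lying fixed on the bench; its origin is on the bench straight below rail_mid, same axes. It covers x from -95 to +105 mm and y from -195 to +195 mm. A grey slotted wiring duct, 46 mm high above the bench, stands on it parallel to the rail, from x = +64 to +100 mm.
- rail_mid (a point): centre of the mounting rail's top face, 18 mm above the bench. The rail, 35 mm wide and 380 mm long, is an open channel; a flat-bottomed block stands on its two lips. Axes: y along the rail towards the fixed unit, x level across the rail, away from the robot at zero yaw, z up.
- unit_fixed_face (a point): centre of the flat side face, looking along the rail to -y, of the fixed white power unit at the +y end (grey end bracket behind it). Rail axes. All three units are alike: 90 mm across the rail, 50 mm along it, housing 12 to 62 mm above the bench, a 56 mm wide middle raised to 76 mm. This and the other face points are on the rail's centre line, 44 mm above the bench.
- unit_a_near (a point): centre of the side face of the first loose unit that looks towards the fixed unit (+y); same axes as the rail. The loose units are hooked on the rail: they only slide along it, stay where they are left, and take about 5 N to slide.
- unit_a_far (a point): centre of the opposite side face of the first loose unit, 50 mm further on in -y; same axes
- unit_b_near (a point): centre of the side face of the last loose unit that looks towards the first loose unit (+y); same axes. Its outer face lies 50 mm further on in -y.
- unit_a (a joint): slide of the first loose unit along the rail, m: equal to its gap from the fixed unit, 0 touching
- unit_b (a joint): slide of the last loose unit along the rail, m: minus the value of unit_a it is its gap from the first loose unit
- spacer_mid (a point): centre, 50 mm above its flat foot, of the loose orange spacer block, standing upright, 100 mm high, 100 to 180 g: the lower 62 mm are 60 mm (its x) by 25 mm (its y), the upper 38 mm are a grip 36 mm (x) by 25 mm (y), centred. Its 25 mm thickness, along its y, is the gap to set. z up. On the rail it rises 42 mm above the units.
- spool: bystander: solder spool lying flat, white flanges, 64 mm diameter, 48 mm high
- screwdriver: bystander: screwdriver with a red and yellow handle, 160 mm long, lying on the front strip of the mounting plate, parallel to the rail
- multimeter: bystander: yellow multimeter with a black face and grey dial, 150 x 75 x 42 mm, lying flat
- board: bystander: green circuit board, 100 x 75 mm, up to 16 mm high, lying flat
- tip_cleaner: bystander: dark round tip cleaner with brass wool, 72 mm diameter, 61 mm high
- flux_bottle: bystander: small clear bottle with a red cap, 44 mm diameter, 105 mm high
- cutters: bystander: blue-handled side cutters lying flat, about 160 mm long, 13 mm high

How it is judged:
On the way, in this order (a step that is already met when the one before it is completed fails the run):
1. the spacer block stands upright on the rail between the fixed unit and the first loose unit, and the first unit has been slid up to it (gap 25 mm within 2.5 mm) (y of unit_a_near in the frame of unit_fixed_face between -0.0275 and -0.0225 m and y of spacer_mid in the frame of unit_fixed_face between -0.019 and -0.008 m and x of spacer_mid in the frame of unit_fixed_face between -0.025 and 0.025 m and height (world z) of spacer_mid below 0.073 m and angle between spacer_mid's own z axis and vertical below 0.15 rad), for 0.2 s.
2. the spacer block stands upright on the rail between the two loose units, the last unit has been slid up to it (gap 25 mm within 2.5 mm) and the first gap is still 25 mm within 2.5 mm (y of unit_a_near in the frame of unit_fixed_face between -0.0275 and -0.0225 m and y of unit_b_near in the frame of unit_a_far between -0.0275 and -0.0225 m and y of spacer_mid in the frame of unit_a_far between -0.019 and -0.008 m and x of spacer_mid in the frame of unit_a_far between -0.025 and 0.025 m and height (world z) of spacer_mid below 0.073 m and angle between spacer_mid's own z axis and vertical below 0.15 rad), for 0.2 s.
At the end, for the whole second after the job is handed in: Both gaps between the three units are 25 mm within 2.5 mm and the units are at rest; the spacer block stands upright (within 0.1 rad) with its foot on the bench, its centre at least 10 mm outside the mounting plate's edge (y of unit_a_near in the frame of unit_fixed_face between -0.0275 and -0.0225 m and y of unit_b_near in the frame of unit_a_far between -0.0275 and -0.0225 m and velocity of joint unit_a between -0.005 and 0.005 m/s and velocity of joint unit_b between -0.005 and 0.005 m/s and angle between spacer_mid's own z axis and vertical below 0.1 rad and height (world z) of spacer_mid between 0.046 and 0.0518 m and (x of spacer_mid in the frame of rail_mid above 0.115 m or x of spacer_mid in the frame of rail_mid below -0.105 m or y of spacer_mid in the frame of rail_mid above 0.205 m or y of spacer_mid in the frame of rail_mid below -0.205 m)); the robot touches nothing.
It fails at once if one of the other loose things (spool, screwdriver, multimeter, board, tip cleaner, bottle, cutters) is moved more than 30 mm (distance of any of spool, screwdriver, multimeter, board, tip_cleaner, flux_bottle, cutters from where it was at the start of the episode above 0.03 m).
It also fails if it takes over 69 s, if anything falls off the work surface, if the arm or the gripper's body presses on something with over 40 N, if the wrist force passes 120 N, or if a joint passes its speed limit or range.

## Working session

There is one attempt and no reset: what is moved stays moved. The work goes in short steps, each a Python script; the robot and the scene stay as the last script left them, time stands still between calls to the robot, and variables do not carry over. Pictures are saved under pics/ and viewed, about 8 in all and at most 12, crops included, and the job is handed in when it is done.

```bash
ls; mkdir -p pics; python3 - <<'E'
from bench import r,eyes
import cv2,numpy as np
for n in("scene","top"):
    im=eyes.read_camera(n); cv2.imwrite(f"pics/{n}0.png",im)
    c=eyes.get_calibration(n); print(n,np.round(c["intrinsics"],1).tolist(),np.round(c["R"],4).tolist(),np.round(c["t"],4).tolist())
print(r.current_clock(),r.current_tcp_pos(),r.current_tcp_rot(),r.current_gripper_width())
E
```

```text
pics
scene [[373.6, 0.0, 315.7], [0.0, 373.6, 202.8], [0.0, 0.0, 1.0]] [[0.2112, 0.9774, 0.0018], [0.5629, -0.1201, -0.8178], [-0.7991, 0.1737, -0.5755]] [-0.1299, -0.2996, 1.381]
top [[454.2, 0.0, 324.8], [0.0, 454.2, 201.2], [0.0, 0.0, 1.0]] [[-0.003, -0.9999, 0.0162], [-0.9912, 0.0008, -0.1327], [0.1327, -0.0165, -0.991]] [-0.0093, 0.6086, 1.0805]
0.1 [0.16916647 0.52310848 0.23073234] [ 2.53995851e+00  1.84798353e+00 -1.58593809e-03] 0.0851254460894597
```

View pics/top0.png

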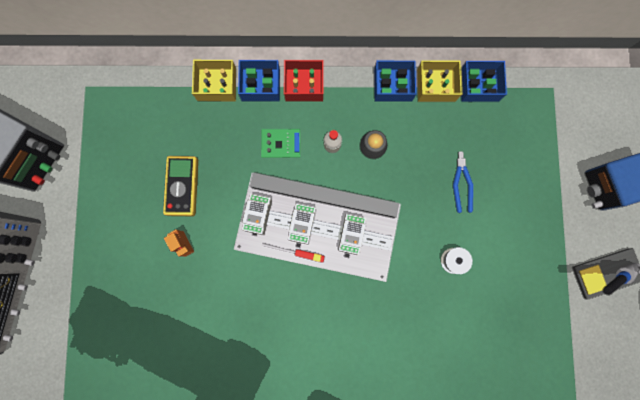

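View pics/scene0.png

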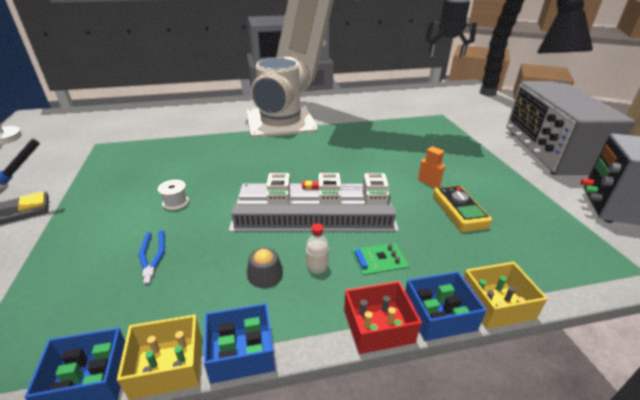

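```bash
cat > h.py <<'E'
from bench import r,eyes
import cv2,numpy as np
from scipy.spatial.transform import Rotation as Ro
def plane(c,uv,z):
    K,R,t=c["intrinsics"],np.array(c["R"]),np.array(c["t"])
    d=R.T@np.linalg.solve(K,[uv[0],uv[1],1.]); o=-R.T@t
    return o+d*(z-o[2])/d[2]
def proj(c,X):
    p=np.array(c["intrinsics"])@(np.array(c["R"])@X+c["t"]); return p[:2]/p[2]
def tri(c1,u1,c2,u2):
    P=[np.array(c["intrinsics"])@np.c_[c["R"],c["t"]] for c in(c1,c2)]
    X=cv2.triangulatePoints(P[0],P[1],np.array(u1,float),np.array(u2,float))[:,0]; return X[:3]/X[3]
def down(yaw):  # tool z down, tool x (jaw) along world angle yaw
    c,s=np.cos(yaw),np.sin(yaw)
    return Ro.from_matrix(np.array([[c,s,0],[s,-c,0],[0,0,-1.]])).as_rotvec()
E
python3 - <<'E'
from h import *
c=eyes.get_calibration("top")
for n,uv,z in[("blocktop",(174,236),.1),("pl_lf",(235,249),.003),("pl_rf",(387,280),.003),("ductL",(252,173),.046),("ductR",(400,204),.046),("UF",(256,207),.076),("UA",(303,222),.076),("UB",(352,231),.076)]:
    print(n,plane(c,uv,z).round(4))
w=eyes.get_calibration("wrist"); R=Ro.from_rotvec(r.current_tcp_rot()).as_matrix()
o=-np.array(w["R"]).T@w["t"]
print("cam in tool",R.T@(o-r.current_tcp_pos()),"\naxes in tool (cols)",(R.T@np.array(w["R"]).T).round(3),w["intrinsics"])
im=cv2.imread("pics/top0.png")
cv2.imwrite("pics/topc.png",cv2.resize(im[165:285,155:405],(800,384),interpolation=cv2.INTER_CUBIC))
E
```

```text
blocktop [0.5201 0.3378 0.1   ]
pl_lf [0.4928 0.2146 0.003 ]
pl_rf [ 0.4147 -0.1659  0.003 ]
ductL [0.6783 0.1694 0.046 ]
ductR [ 0.6007 -0.1954  0.046 ]
UF [0.59  0.154 0.076]
UA [0.5541 0.0421 0.076 ]
UB [ 0.5325 -0.0741  0.076 ]
cam in tool [-0.00023173 -0.07525933 -0.14335966] 
axes in tool (cols) [[ 1.    -0.    -0.001]
 [ 0.     0.956  0.293]
 [ 0.001 -0.293  0.956]] [[293.58315523   0.         312.09954187]
 [  0.         293.58315523 196.2041346 ]
 [  0.           0.           1.        ]]
```

View pics/topc.png

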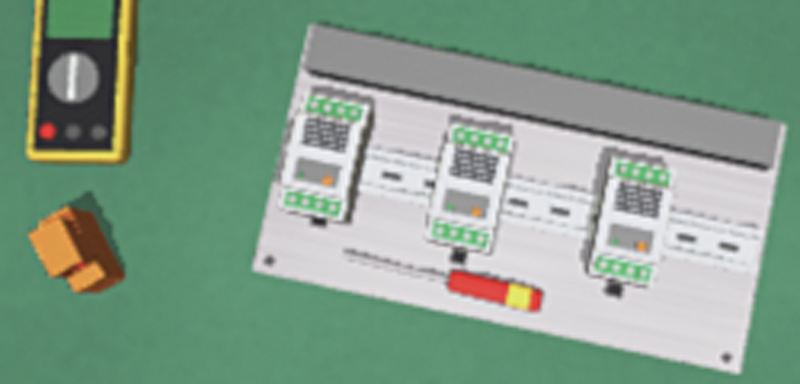

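```bash
python3 - <<'E'
from h import *
import json
cals={}
def snap(n):
    c=eyes.get_calibration("wrist"); im=eyes.read_camera("wrist"); cv2.imwrite(f"pics/{n}.png",im)
    cals[n]={k:np.array(v).tolist() for k,v in c.items()}; return im
y0=1.257; ty=np.array([np.sin(y0),-np.cos(y0),0])
r.goto(np.array([.52,.338,.24]),down(y0)); a=snap("b1")
r.movel(np.array([.52,.338,.24])-.06*ty,feed=.2); b=snap("b2"); print(r.current_clock())
psi=-.202; ex=np.array([np.cos(psi),np.sin(psi),0]); ey=np.array([-ex[1],ex[0],0]); O=np.array([.5468,.0054,0])
for s in(psi+np.pi,psi):
    p=O+.075*ey+[0,0,.2]; print(s,r.inverse_kinematics(p,down(s)))
s=psi+np.pi
r.goto(O+.075*ey+[0,0,.2],down(s)); snap("r1")
r.movel(O+.0*ey+[0,0,.2],feed=.2); snap("r2"); print(r.current_clock(),r.current_q())
json.dump(cals,open("cals.json","w"))
C=lambda n:cv2.imread(f"pics/{n}.png")
cb=[]
for n in("b1","b2"):
    u=proj({k:np.array(v) for k,v in cals[n].items()},np.array([.52,.338,.07])); print(n,u)
    x,y=np.clip(u-[66,66],0,[508,268]).astype(int); cb.append(cv2.resize(C(n)[y:y+132,x:x+132],(396,396),interpolation=cv2.INTER_CUBIC)); print(x,y)
cv2.imwrite("pics/bb.png",np.hstack(cb))
E
```

```text
2.125
2.939592653589793 [-0.00841475  0.29855548 -0.00198647  1.27025437  0.         -1.37721107]
-0.202 [-0.00841475  0.29855548 -0.00198647  1.27025437  0.          1.76438158]
4.65 [-1.43040007e-01  2.63887423e-01 -5.08012110e-02  1.25586176e+00
  3.22348940e-04 -1.51164635e+00]
b1 [311.94467509 178.97846952]
245 112
b2 [311.73045576 229.28957138]
245 163
```

View pics/bb.png

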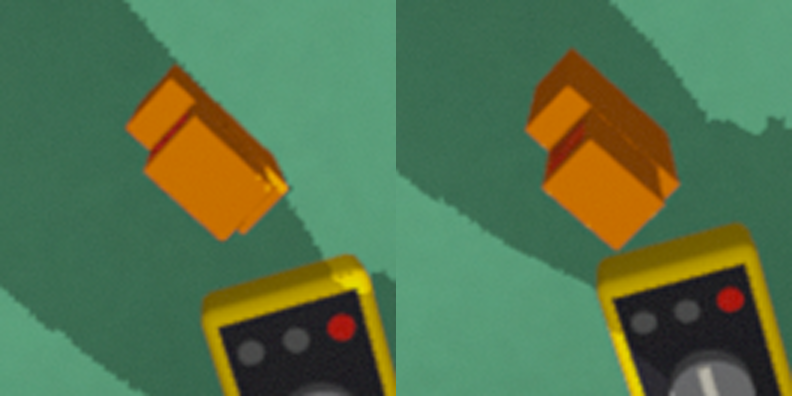

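View pics/r1.png

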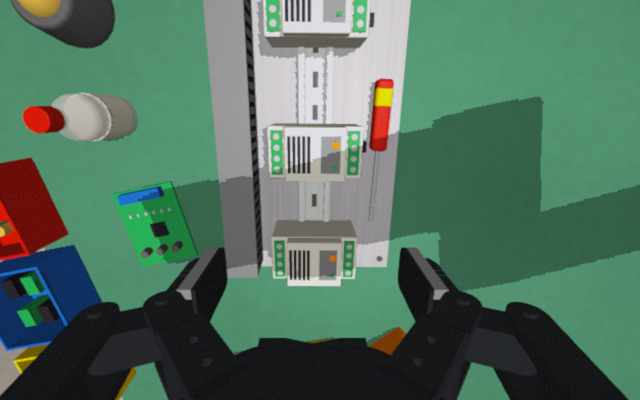

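View pics/r2.png

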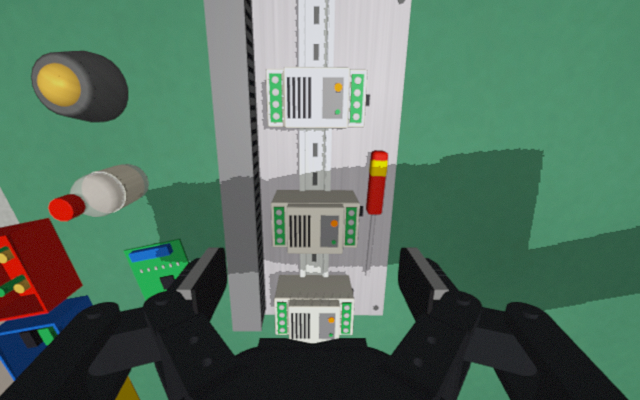

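```bash
python3 - <<'E'
from h import *
import json
cals={n:{k:np.array(v) for k,v in c.items()} for n,c in json.load(open("cals.json")).items()}
A=np.array([(197,113),(145,170),(221,240),(272,183)])/3+[245,112]
B=np.array([(196,138),(148,190),(221,248),(270,202)])/3+[245,163]
P=[]
for a,b in zip(A,B):
    p=tri(cals["b1"],a,cals["b2"],b);P.append(p);print(p.round(4),plane(cals["b1"],a,.1).round(4),plane(cals["b2"],b,.1).round(4))
for n,S in(("b1",A),("b2",B)):
    Q=np.array([plane(cals[n],a,.1) for a in S]); v=Q[2]-Q[1]+Q[3]-Q[0]; w=Q[1]-Q[0]+Q[2]-Q[3]
    print(n,Q.mean(0).round(4),"xdir",np.arctan2(v[1],v[0]),"ydir",np.arctan2(w[1],w[0]),np.linalg.norm(v)/2,np.linalg.norm(w)/2)
r1=cv2.imread("pics/r1.png")[205:290,255:375]; r2=cv2.imread("pics/r2.png")[180:265,255:375]
cv2.imwrite("pics/rr.png",np.vstack([cv2.resize(i,None,fx=3.5,fy=3.5,interpolation=cv2.INTER_CUBIC) for i in(r1,r2)]))
E
```

```text
[0.4846 0.3481 0.1033] [0.4851 0.348  0.1   ] [0.4857 0.3476 0.1   ]
[0.4965 0.3269 0.1061] [0.4975 0.3261 0.1   ] [0.4988 0.3258 0.1   ]
[0.5284 0.3428 0.0987] [0.5279 0.3426 0.1   ] [0.5279 0.3433 0.1   ]
[0.5131 0.3648 0.1067] [0.5145 0.3644 0.1   ] [0.5162 0.3649 0.1   ]
b1 [0.5063 0.3453 0.1   ] xdir 0.5018373365015067 ydir -1.0367717761598703 0.03411351553431867 0.02543154695629751
b2 [0.5072 0.3454 0.1   ] xdir 0.5287975029780319 ydir -1.0523141875106237 0.034496684985278386 0.02502516066418114
```

View pics/rr.png

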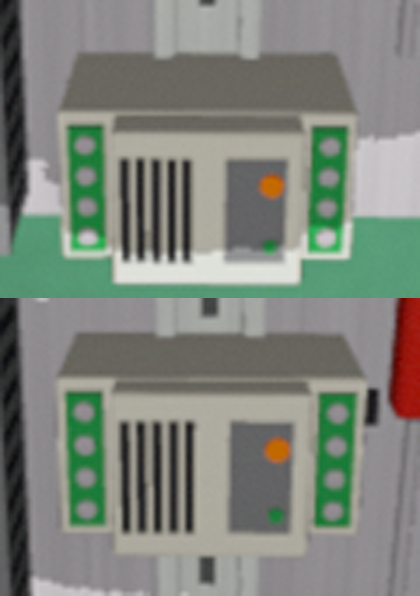

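```bash
python3 - <<'E'
from h import *
import json
cals={n:{k:np.array(v) for k,v in c.items()} for n,c in json.load(open("cals.json")).items()}
O=np.array([.5468,.0054,0])
for n,pts in(("r1",[(271.9,237,.062),(357,237,.062),(287.3,242.1,.076),(341.9,242.1,.076),(277.9,220.4,.012),(351.6,220.4,.012)]),("r2",[(271.6,203.3,.062),(359.6,203.3,.062),(287.3,207,.076),(343.3,207,.076),(277,190.4,.012),(353.3,190.4,.012)])):
    Q=np.array([plane(cals[n],p[:2],p[2]) for p in pts])
    for i in(0,2,4):
        d=Q[i+1]-Q[i]; m=(Q[i]+Q[i+1])/2; psi=np.arctan2(-d[1],-d[0]); 
        ex=np.array([np.cos(-.202),np.sin(-.202)]);ey=np.array([-ex[1],ex[0]]);q=m[:2]-O[:2]
        print(n,m.round(4),"w",np.linalg.norm(d).round(4),"psi",psi.round(4),"rail",(q@ex).round(4),(q@ey).round(4))
print(tri(cals["r1"],(335,146),cals["r2"],(334.1,223.6)))
E
```

```text
r1 [0.5703 0.1342 0.062 ] w 0.089 psi -0.2025 rail -0.0029 0.1309
r1 [0.57   0.1333 0.076 ] w 0.0546 psi -0.2025 rail -0.0029 0.13
r1 [0.5698 0.1356 0.012 ] w 0.0892 psi -0.2026 rail -0.0036 0.1321
r2 [0.5467 0.0245 0.062 ] w 0.0889 psi -0.203 rail -0.0039 0.0186
r2 [0.5469 0.0235 0.076 ] w 0.0539 psi -0.203 rail -0.0035 0.0178
r2 [0.5468 0.0251 0.012 ] w 0.0895 psi -0.2031 rail -0.0039 0.0193
[0.53264198 0.04338121 0.07748048]
```

```bash
cat >> h.py <<'E'
psi=-.204; ex=np.array([np.cos(psi),np.sin(psi),0]); ey=np.array([-ex[1],ex[0],0])
F=np.array([.5702,.1342,0]); D=down(psi+np.pi)
def rail(y,z,x=0): return F+x*ex+y*ey+np.array([0,0,z])   # y measured from the fixed face
fy=lambda: np.array(r.current_force())@ey
E
python3 - <<'E'
from h import *
b=np.array([.5067,.3454,0]); Db=down(.515+np.pi); z=.067
r.goto(b+[0,0,.17],Db); r.grip(.085)
r.movel(b+[0,0,z],feed=.1); print("pre",r.current_force().round(2)); r.grip(.02); w=r.current_gripper_width(); print("w",w,r.current_force().round(2))
if not .03<w<.042: raise SystemExit
r.movel(b+[0,0,.18],feed=.15); print("lift",r.current_gripper_width(),r.current_force().round(2),r.current_clock())
r.goto(rail(-.0155,.18),D); print(r.current_q().round(2))
r.movel(rail(-.0155,z+.0205),feed=.12)
for dz in(.0195,.0185,.0177):
    r.movel(rail(-.0155,z+dz),feed=.03); r.pause(.1); f=r.current_force(); print(dz,f.round(2),r.current_tcp_pos().round(4))
    if f[2]>1: break
r.grip(.07); 
r.movel(rail(-.0155,.2),feed=.15)
c=eyes.get_calibration("wrist"); im=eyes.read_camera("wrist"); cv2.imwrite("pics/p1.png",im[120:370,200:440].repeat(2,0).repeat(2,1))
np.savez("p1.npz",**{k:np.array(v) for k,v in c.items()}); print(r.current_clock(),r.current_gripper_width())
E
```

```text
pre [-0.67 -1.04  0.26]
w 0.03517052161243794 [-0.26 -0.63  4.47]
lift 0.03505812923631516 [ 0.17  0.01 -2.68] 8.7583
[ 0.06  0.33 -0.01  1.23  0.   -1.31]
0.0195 [-0.17 -0.61 -2.76] [0.5672 0.119  0.0868]
0.0185 [ 0.68  0.45 -0.53] [0.5671 0.119  0.0855]
0.0177 [-2.3  -0.73  5.2 ] [0.5671 0.119  0.0854]
13.0667 0.06966403729254071
```

View pics/p1.png

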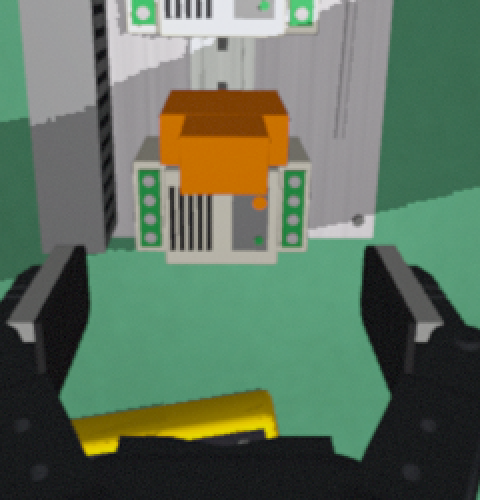

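```bash
cat >> h.py <<'E'
def py(): return (np.array(r.current_tcp_pos())-F)@ey
def push(y0,y1,ymax,thr,z=.05,step=.001):
    """from y0 to y1 briskly, then by steps until force along the rail exceeds thr or ymax"""
    r.movel(rail(y0,z),feed=.15); f0=fy()
    r.movel(rail(y1,z),feed=.06); print("slid",round(py(),4),round(f0-fy(),2))
    y=y1
    while y<ymax-1e-6:
        y=min(y+step,ymax); r.movel(rail(y,z),feed=.02); r.pause(.08); f=f0-fy(); print(round(y,4),round(py(),5),round(f,2))
        if f>thr: break
    return y
E
python3 - <<'E'
from h import *
r.grip(0); r.movel(rail(-.143,.2),feed=.25); print(r.current_clock())
y=push(-.143,-.093,-.080,14)
p=py(); print("closed at",p); open("closeA","w").write(str(p))
r.movel(rail(y-.004,.05),feed=.05); r.movel(rail(y-.012,.05),feed=.1); r.movel(rail(y-.012,.14),feed=.2)
print(r.current_clock())
im=eyes.read_camera("wrist"); cv2.imwrite("pics/p2.png",im[150:,180:460].repeat(2,0).repeat(2,1))
E
```

```text
14.3917
slid -0.0926 -0.2
-0.092 -0.0921 2.2
-0.091 -0.09139 5.64
-0.09 -0.09028 5.05
-0.089 -0.08931 5.87
-0.088 -0.08838 6.07
-0.087 -0.08739 5.68
-0.086 -0.08638 5.91
-0.085 -0.08628 11.48
-0.084 -0.08627 16.37
closed at -0.08627163301346275
20.625
```

View pics/p2.png

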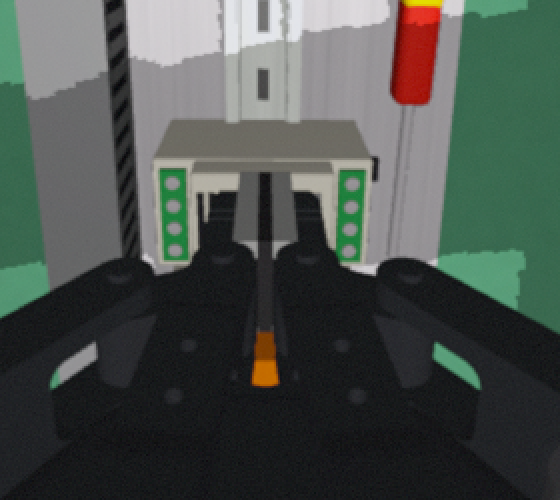

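```bash
python3 - <<'E'
from h import *
import json
c={k:np.array(v) for k,v in json.load(open("cals.json"))["r2"].items()}
bn=(plane(c,(315,127),.076)-F)@ey; print("B_near",bn)
r.movel(rail(-.0125,.16),feed=.2); r.grip(.07)
r.movel(rail(-.0125,.0862),feed=.1); r.grip(.02); print(r.current_gripper_width(),r.current_force().round(2))
r.movel(rail(-.0125,.11),feed=.06); r.movel(rail(-.0125,.19),feed=.2); print(r.current_force().round(2),r.current_gripper_width())
r.movel(rail(-.0895,.19),feed=.15); r.movel(rail(-.0895,.089),feed=.12)
for z in(.088,.087,.0862,.0854):
    r.movel(rail(-.0895,z),feed=.03); r.pause(.1); f=r.current_force(); print(z,f.round(2),py().round(5))
    if f[2]>1: break
r.grip(.07); r.movel(rail(-.0895,.2),feed=.2); print(r.current_clock())
im=eyes.read_camera("wrist"); cv2.imwrite("pics/p3.png",im[100:,180:460].repeat(2,0).repeat(2,1))
E
```

```text
B_near -0.18829334568407588
0.03472339279777406 [-1.07 -0.28  5.31]
[-0.38  0.81 -2.31] 0.03524889799936434
0.088 [-0.64 -0.46 -1.56] -0.0895
0.087 [ 0.19 -0.91 -1.35] -0.08953
0.0862 [-2.52 -0.51  6.89] -0.08949
28.1833
```

View pics/p3.png

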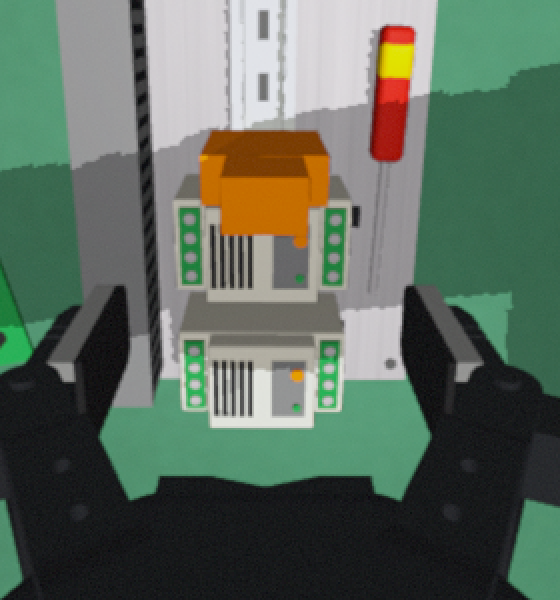

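```bash
python3 - <<'E'
from h import *
r.grip(0); r.movel(rail(-.272,.2),feed=.25); print(r.current_clock())
y=push(-.272,-.168,-.1607,8.5,step=.0007)
print("closed at",py(),"want",float(open("closeA").read())-.075)
r.movel(rail(y-.004,.05),feed=.05); r.movel(rail(y-.012,.05),feed=.1); r.movel(rail(y-.012,.2),feed=.2)
print(r.current_clock())
im=eyes.read_camera("wrist"); cv2.imwrite("pics/p4.png",im[130:390,180:460].repeat(2,0).repeat(2,1))
E
```

```text
29.7833
slid -0.1678 3.42
-0.1673 -0.16731 2.5
-0.1666 -0.1667 2.89
-0.1659 -0.16606 3.66
-0.1652 -0.16536 3.88
-0.1645 -0.16464 4.02
-0.1638 -0.16396 4.55
-0.1631 -0.16329 4.21
-0.1624 -0.1627 4.64
-0.1617 -0.16202 5.18
-0.161 -0.16134 5.0
-0.1607 -0.16133 6.04
closed at -0.16132667591634514 want -0.16127163301346276
37.8833
```

View pics/p4.png

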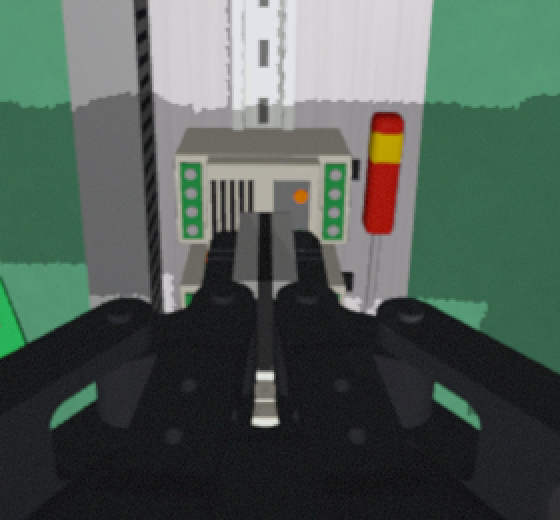

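```bash
python3 - <<'E'
from h import *
r.movel(rail(-.0875,.2),feed=.2); r.grip(.07)
r.movel(rail(-.0875,.0862),feed=.12); r.grip(.02); w=r.current_gripper_width(); print(w,r.current_force().round(2))
r.movel(rail(-.0875,.11),feed=.06); r.movel(rail(-.0875,.2),feed=.2); print(r.current_force().round(2),r.current_clock())
b=np.array([.5067,.3454,0]); Db=down(.515+np.pi)
r.goto(b+[0,0,.2],Db); r.movel(b+[0,0,.0705],feed=.12)
for z in(.0695,.0687,.068,.0673,.0666):
    r.movel(b+[0,0,z],feed=.03); r.pause(.1); f=r.current_force(); print(z,f.round(2))
    if f[2]>1: break
r.grip(.07); r.movel(b+[0,0,.2],feed=.2)
r.goto(rail(-.05,.24),D)
c=eyes.get_calibration("wrist"); im=eyes.read_camera("wrist"); np.savez("p5.npz",**{k:np.array(v) for k,v in c.items()})
cv2.imwrite("pics/w5.png",im)
t=eyes.read_camera("top"); s=eyes.read_camera("scene"); cv2.imwrite("pics/t5.png",t)
z=cv2.resize(im[40:380,160:480],None,fx=1.3,fy=1.3,interpolation=cv2.INTER_CUBIC)
s=cv2.resize(s[130:250,220:500],None,fx=1.35,fy=1.35,interpolation=cv2.INTER_CUBIC)
o=np.zeros((z.shape[0],z.shape[1]+s.shape[1],3),np.uint8); o[:,:z.shape[1]]=z; o[:s.shape[0],z.shape[1]:]=s
q=cv2.resize(t[150:290,150:410],None,fx=1.4,fy=1.4); o[200:200+q.shape[0],z.shape[1]:z.shape[1]+q.shape[1]]=q
cv2.imwrite("pics/fin.png",o); print(o.shape,r.current_clock(),r.current_force().round(2))
E
```

```text
0.034988115404889254 [-1.58  0.55  5.71]
[-0.2  -0.72 -1.99] 41.825
0.0695 [-0.22  0.15 -1.38]
0.0687 [-0.48 -0.52  2.52]
(442, 794, 3) 47.3417 [-0.29  0.66 -0.55]
```

View pics/fin.png

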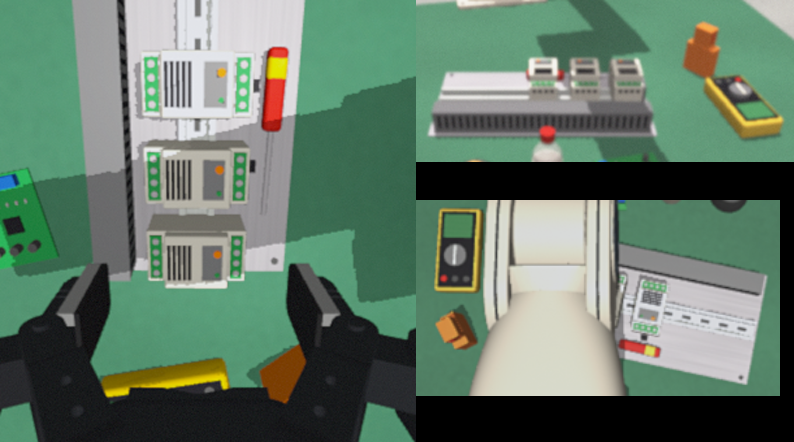

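```bash
python3 - <<'E'
from h import *
c=dict(np.load("p5.npz")); im=cv2.imread("pics/w5.png"); hsv=cv2.cvtColor(im,cv2.COLOR_BGR2HSV)
Y=[]
for u,v in((221,72),(219,171),(217,255)):
    x,y=int(u/1.3+160),int(v/1.3+40); m=cv2.inRange(hsv[y-7:y+8,x-7:x+8],(5,150,120),(25,255,255)); M=cv2.moments(m,True)
    p=plane(c,(x-7+M["m10"]/M["m00"],y-7+M["m01"]/M["m00"]),.077); Y.append((p-F)@ey)
print(Y,np.diff(Y)-.05)
E
```

```text
[np.float64(-0.13456703361591638), np.float64(-0.05921885085249255), np.float64(0.015954614883833453)] [0.02534818 0.02517347]
```

Both gaps measure about 25 mm and the block is standing on the bench, so I'm handing in.

```bash
python3 -c "
from bench import r
print(r.current_clock(), r.hand_in())"
```

```text
the job is handed in; nothing more can be done
47.3417 None
```

I set both ventilation gaps with the orange block, stood the block back on the bench at the spot I took it from, and handed the job in at 47.3 s of the 69 s allowed. The hand-in gives no verdict, so the checks below are mine.

- **First gap:** I stood the block against the fixed unit and slid unit A up in small steps. It took about 5–6 N to slide, then came to a hard stop at 11–16 N.
- **Second gap:** I moved the block 77 mm along to the other side of unit A and slid unit B up. It stopped 75.05 mm from where unit A had closed (75 mm intended). The force reached only 6 N, so unit A was not shoved.
- **Final gaps:** measured from the units' orange lights in the last wrist picture, they are 25.2 mm between the fixed unit and A, and 25.3 mm between A and B.
- **Block:** the last pictures show it upright on the bench beside the multimeter, well clear of the plate.
- **Bystanders:** the multimeter, screwdriver, board and bottle look unmoved. The spool, cutters and tip cleaner were out of view in that picture or nearly so; the arm never worked near them.
- **Disagreement:** I triangulated the block's top at 99–107 mm against the stated 100 mm. I put that down to pixel-reading error; the force when setting the block down matched the stated height.

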